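# Pin the filter plates together

### The arm

A 7-joint arm with a two-finger parallel gripper is mounted at the origin on a cart in front of the work surface, level with it; the furniture and walls round the work are solid. World frame = base frame: x ahead of the robot, y to its left, z up, the work surface at z = 0. Lengths are in m, angles in rad, forces in N, time in s.
With the tool pointing down it reaches from about 0.35 to 0.9 m from the base axis. Payload 8.1 kg.
Tool frame: the origin (TCP) lies at the very end of the fingers, on their centre line; the grasp point (between the pads) lies 19 mm behind it; z points along the fingers, y is the line along which they close (so a half turn about z gives the same grasp; the last joint's range is limited). The gripper opens to 92 mm and grips with 3 to 60 N. Pads are 19 mm wide; open, the fingers measure 130 mm over their backs; the gripper's body (75 mm by 190 mm) begins 47 mm behind the grasp point.
Start: joints at [1.141, 0.434, 0.025, 1.573, -0.012, 1.134, -0.075], TCP at [0.201, -0.592, 0.227] pointing down, gripper open.
Joint ranges: [-2.62, 2.62], [-0.44, 2.09], [-1.27, 1.32], [0.08, 2.57], [-1.32, 4.46], [0.12, 2], [-2.74, 2.74]. Speed limits (rad/s): [2.22, 2.22, 3.01, 3.01, 3.14, 3.14, 3.14].

### API

Orientations are given as a rotation vector (axis times angle).
In Python, from cell import readout, cams, job gives the robot as it stands.
- The arm moves only by the tool drive_tool, never from a script. Its argument "commands" is a list of rows, each a list of 3 entries, a list of its own where there are three numbers: the turn, a rotation vector about the tool's x, y, z in rad, then the shift along the tool's x, y, z in cm, then the gripper's target within -1 to 1 (fully open at 1, half-way at 0, shut at -1). A call has 1 to 20 rows; each row is the pose to reach, as a shift and turn from the pose commanded when the call began, along the tool's axes at that moment; what a row does not reach only later rows make up. A row lasts 1/12 s, in which the tool goes at most 41.7 mm and 7.16 degrees, less where a joint would pass 70% of its speed; a pose out of reach is approached as far as the arm can. A call with a gripper value outside its range is refused whole. The fingers move at their own pace and stop on an object; "newtons" is the grip in N (left out, the last holds). Time passes only in rows, so rows that repeat a pose let the fingers close. It gives the time, the measured TCP pose, the force, the opening and the grip force at its end, in the units of the state.
- readout.observe(): the state, without advancing time (a new reading comes with each control period).
- cams.get_image(name): name is "scene" or "side" or "wrist"; returns the picture (420x560x3 uint8, blue, green, red); there is no depth.
- cams.camera_info(name): a dict with "camera_matrix" (3x3 intrinsics, pixels), "R" (3x3) and "t" (3): a world point X has camera coordinates R X + t. Camera axes: x right, y down, z forward; pixel columns grow to the right and rows downward; lengths in m; the calibration is good to about 2 mm. A picture is of the moment at which its call begins: read the wrist's pose just before it. camera_info takes no time and is no camera call; for the wrist camera it gives the pose at the moment of the call.
- job.sign_off(): hands the job in; it is judged then, once.
The state is a dict: "clock": time; "joints": joint angles; "dq": joint speeds; "joint_efforts": joint torques, N m; "position": TCP position; "ee_rot": TCP orientation; "force": force on the tool from outside, world axes, zero at the start; "ft_torque": the same for the moment, N m; "width": opening from 0.0 (shut) to 1.0 (fully open); "gripper_force": force on a finger pad.
Only numpy, scipy, OpenCV 4.12 (cv2) and the standard library are available. Lean on these libraries where they do the work, as an engineer would, in place of code of your own. Each camera call takes 0.05 s, during which the arm holds its last target. There are 200 camera calls.

### The job

The two filter plates and the metal cover lie crookedly on the nest of the assembly fixture: slide the stack squarely against the nest's three locating posts so that the holes line up, but gently, with under 2 kilograms, or the nest slips on its magnets. Then take the tie pin with the flanged knob from the holder and feel it down through all three plates into the nest without forcing it, past the spring catch, until its flange sits flat on the cover. Leave the drift in the holder and the other things on the bench where they are.

Things in the scene. Friction and masses are not known exactly. Their poses are not given: they have to be found in the camera images.
- fixture: Fixed dark steel sub-plate of the assembly fixture, 200 (x) x 180 (y) x 6 mm. Origin: centre of its underside, on the bench. +x points away from the robot within 0.35 rad, +y to its left. On it stands, held by magnets, the steel nest that carries the plates: set down by hand, up to 18 mm off the sub-plate's centre in x and in y, turned up to 0.025 rad; its place is not measured.
- slip_x (a joint): How far the nest has slipped on its magnets along x since the start (m; 0 at the start wherever it stands). The magnets hold against a sideways push of up to 20 N. The nest has three upright posts, 10 mm diameter, tops 54 mm above the bench, centred 47 mm from its bore to +x (two, 17 mm either side) and 37 mm to +y (one, on the middle).
- slip_y (a joint): The same along y. Nest and plates have the fixture's axes, nearly. When all plates touch all three posts (pushed to +x and to +y), their holes are exactly over the nest's 11 mm bore, which goes straight down below them; its spring catch, two balls, sits 15 mm below its mouth.
- plate_low: Lowest loose plate, slick white plastic, 84 (x) x 64 (y) x 8 mm, 60 g, on the nest's pedestal (74 x 54 mm, top 32 mm above the bench, so the square plate overhangs 5 mm all round). Origin: centre of its underside, on the axis of its 11 mm through hole. Starts several mm short of the posts, turned up to 0.12 rad.
- plate_mid: Middle loose plate, slick grey plastic, same size, hole and mass, on the lowest one (underside at 40 mm). Origin: centre of its underside, on the hole's axis. Starts off square in its own way, by as much.
- cover: Top loose plate, slick aluminium, 84 x 64 x 10 mm, about 140 g (underside at 48 mm, top at 58 mm). Origin: centre of its underside, on the axis of its 11 mm hole. Starts off square in its own way, by as much. Plates slide at a push of 1 to 3 N.
- tie_pin: Steel tie pin upright in one of the holder's two wells. Origin: the tip, z up along the pin. Shank 10 mm diameter, 50 mm long, blunt nose (7 mm across at the tip, full size 4.5 mm up), shallow catch groove at z = 7 to 16 mm; flange 28 mm across at z = 50 to 54 mm; round knurled knob 22 mm diameter, z = 54 to 83 mm, gripped from above. 70 g. At the start the flange rests on the holder.
- pin_seat (a point): Point on the pin's axis in the underside of its flange, 50 mm above the tip. Fully home it is 58 mm above the bench. From about 12 mm above that the catch resists with up to about 12 N; the pin's own weight does not pass it.
- holder: Fixed grey block 46 (x) x 110 (y) x 58 mm. Origin: centre of its underside. Two wells 12 mm in diameter, 54 mm deep, at y = +32 and -32 mm: one holds the tie pin, the other the drift.
- drift: Plain round steel drift without flange, 11 mm in diameter and 96 mm long, standing in the other well of the holder. Origin: its lower end. Not to be used.
- vial_amber: Amber glass vial with black cap, 23 mm in diameter, 51 mm high, standing on the bench. Origin: centre of its underside. Leave alone.
- beaker: Small glass beaker, 54 mm in diameter, 67 mm high. Origin: centre of its underside. Leave alone.
- port_nut: Steel nut with a collar, 24 x 27 x 24 mm, on the bench. Origin: centre of its underside. Leave alone.
- spare_filter: White filter disc 51 mm in diameter, 20 mm high, on the bench. Origin: centre of its underside. Leave alone.
Things that resemble listed ones, but are neither listed nor needed, are in the scene too. What is shaped like the cover but green is not meant.

How it is judged:
At the end, for the whole second after the job is handed in: The tie pin is at rest and upright (within 0.06 rad), the underside of its flange at most 60.5 mm (and at least 56 mm) above the bench, so home on the cover; every plate lies flat, its hole within 3 mm of the pin's axis, turned less than 0.10 rad from the fixture (height (world z) of pin_seat between 0.056 and 0.0605 m and angle between each of tie_pin, plate_low, plate_mid, cover's own z axis and vertical below 0.06 rad and linear speed of tie_pin below 0.02 m/s and horizontal distance between each of plate_low, plate_mid, cover and pin_seat below 0.003 m and angle between the x axis of each of plate_low, plate_mid, cover and the x axis of fixture, either way round below 0.1 rad); the robot touches nothing.
It fails at once if the nest is pushed more than 1.5 mm out of its place on its magnets (value of joint any of slip_x, slip_y above 0.0015 m or value of joint any of slip_x, slip_y below -0.0015 m).
It fails at once if the tie pin is forced against a plate with more than 40 N (contact force between tie_pin and plate_low above 40 N or contact force between tie_pin and plate_mid above 40 N or contact force between tie_pin and cover above 40 N).
It fails at once if the amber vial, the beaker, the port nut, the white filter disc or the plain drift is shifted by more than 30 mm (distance of any of vial_amber, beaker, port_nut, spare_filter, drift from where it was at the start of the episode above 0.03 m).
It also fails if it takes over 70 s, if anything falls off the work surface, if the arm or the gripper's body presses on something with over 40 N, if the wrist force passes 120 N, or if a joint passes its speed limit or range.

## Working session

There is one attempt and no reset: what is moved stays moved. The work goes in short steps, Python scripts to look and compute and a tool call to move; the robot and the scene stay as the last step left them, time stands still between calls to the robot, and variables do not carry over. Pictures are saved under pics/ and viewed, at most 10 in all, crops included, and the job is handed in when it is done.

Besides the shell and the picture viewer there is one more tool, called after "Request:" by a JSON object that holds its "name" and its "arguments", one argument or row to a line. drive_tool: Moves the arm, as the interface text tells. Its arguments: {"type":"object","properties":{"commands":{"type":"array"},"newtons":{"type":"number"}},"required":["commands"]}

```bash
mkdir -p pics; python3 - <<'E'
from cell import readout, cams, job
import cv2,numpy as np
print(readout.observe())
a=[cams.get_image(n) for n in("scene","side")]
cv2.imwrite("pics/a.png",a[0]);cv2.imwrite("pics/b.png",a[1])
for n in("scene","side","wrist"):print(n,cams.camera_info(n))
E
```

```text
{'clock': 0.0, 'joints': array([ 1.14138875,  0.43523567,  0.02496687,  1.57413247, -0.01155747,
        1.13399429, -0.07511834]), 'dq': array([ 0.00109135, -0.00124308,  0.00050084, -0.0001002 , -0.00073875,
        0.00021308, -0.00012563]), 'joint_efforts': array([ 4.36120654e-04, -6.67852592e+01,  9.85125862e-01, -3.14465690e+01,
       -6.06584083e-02,  4.28557734e-02,  1.66671293e-04]), 'position': array([ 0.20040175, -0.59143987,  0.22592336]), 'ee_rot': array([-3.09821757e+00, -5.10711627e-01,  6.96257323e-04]), 'force': array([-0.27501095, -0.67099473,  0.47937696]), 'ft_torque': array([ 5.89309858e-05, -3.55602204e-02, -1.51389761e-03]), 'gripper_force': 0.0, 'width': 1.0009688902780602}
scene {'camera_matrix': array([[449.93788594,   0.        , 283.92999219],
       [  0.        , 449.93788594, 205.63145904],
       [  0.        ,   0.        ,   1.        ]]), 'R': array([[-0.59164052, -0.80610726, -0.01235221],
       [-0.45020304,  0.34305791, -0.82439584],
       [ 0.668789  , -0.48218498, -0.5658789 ]]), 't': array([0.39942983, 0.29331002, 0.75055136])}
side {'camera_matrix': array([[388.34252366,   0.        , 282.32588425],
       [  0.        , 388.34252366, 214.77869591],
       [  0.        ,   0.        ,   1.        ]]), 'R': array([[-0.83585425, -0.5483731 , -0.02519158],
       [-0.22998832,  0.39148868, -0.89097811],
       [ 0.49845064, -0.73893407, -0.45334688]]), 't': array([0.53046939, 0.16979245, 0.67106133])}
wrist {'camera_matrix': array([[376.28680771,   0.        , 283.26938263],
       [  0.        , 376.28680771, 205.8586519 ],
       [  0.        ,   0.        ,   1.        ]]), 'R': array([[ 0.32062998, -0.9472039 , -0.00109286],
       [-0.90908524, -0.30805037,  0.28047993],
       [-0.26600834, -0.08893677, -0.95985927]]), 't': array([-0.62436455, -0.03477885,  0.39056581])}
```

View pics/a.png

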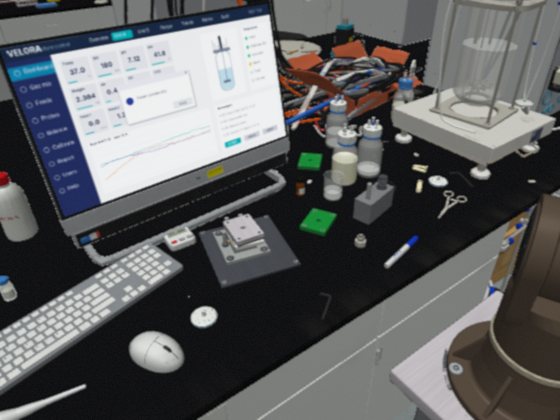

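View pics/b.png

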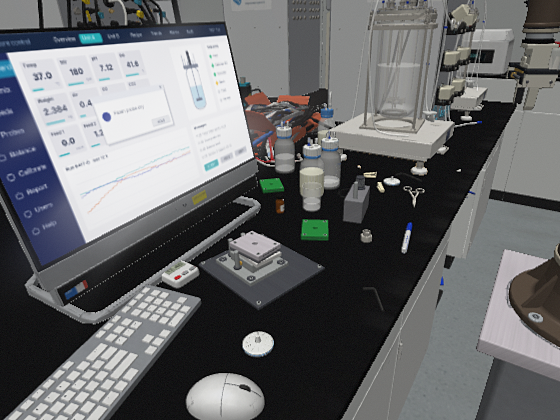

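The scene view shows the fixture around (248,248) with the cover at (242,229), the holder around (375,200) with the drift/knob on top, a green decoy at (318,220), and the beaker at (332,187). The side view agrees: fixture (262,265), holder (356,203).

```bash
cat > h.py <<'E'
from cell import readout, cams, job
import cv2,numpy as np
def ray(n,u,v,z,info=None):
    c=info or cams.camera_info(n);K,R,t=c["camera_matrix"],np.array(c["R"]),np.array(c["t"])
    d=R.T@np.linalg.inv(K)@np.array([u,v,1.]);o=-R.T@t
    return o+d*(z-o[2])/d[2]
E
python3 - <<'E'
from h import *
np.set_printoptions(precision=3,suppress=True)
for n,P in dict(scene=[(200,236,.006),(264,216,.006),(299,261,.006),(214,283,.006),(242,229,.058),(375,200,.058)],side=[(201,266,.006),(324,267,.006),(259,306,.006),(255,246,.058),(356,188,.058)]).items():
  for p in P: print(n,p,ray(n,*p))
for n,nn in(("scene","a"),("side","b")):
  im=cv2.imread(f"pics/{nn}.png")
  a=im[150:300,190:410] if n=="scene" else im[160:310,190:410]
  cv2.imwrite(f"pics/{nn}c.png",a)
A=np.vstack([cv2.resize(cv2.imread(f"pics/{k}c.png")[:,:],None,fx=2.0*1.9,fy=2.0*1.9,interpolation=2)[:, :800] for k in "a"])
cv2.imwrite("pics/c.png",A)
E
```

```text
scene (200, 236, 0.006) [0.671 0.252 0.006]
scene (264, 216, 0.006) [0.646 0.084 0.006]
scene (299, 261, 0.006) [0.458 0.118 0.006]
scene (214, 283, 0.006) [0.511 0.302 0.006]
scene (242, 229, 0.058) [0.574 0.19  0.058]
scene (375, 200, 0.058) [ 0.476 -0.131  0.058]
side (201, 266, 0.006) [0.674 0.252 0.006]
side (324, 267, 0.006) [0.452 0.121 0.006]
side (259, 306, 0.006) [0.494 0.29  0.006]
side (255, 246, 0.058) [0.571 0.195 0.058]
side (356, 188, 0.058) [ 0.516 -0.181  0.058]
```

View pics/c.png

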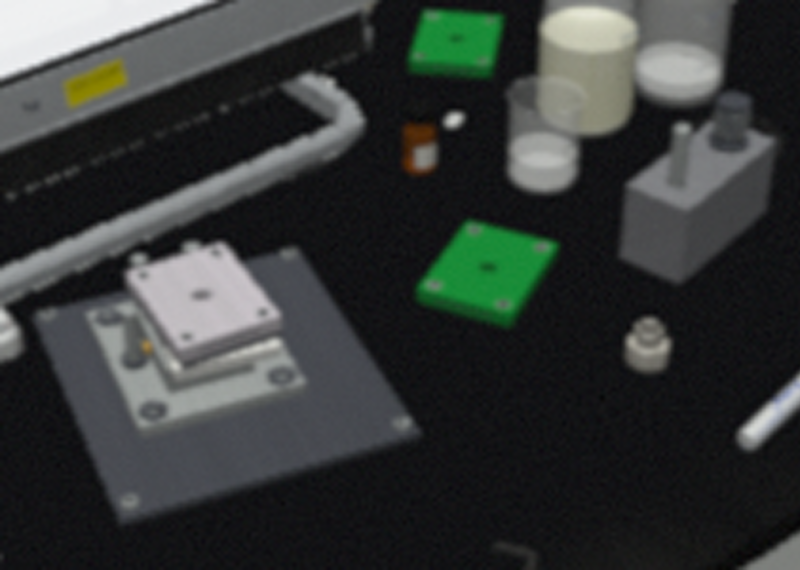

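Request:
{"name": "drive_tool", "arguments": {
  "commands": [
    [[0,0,0.5],[40,-31.5,0],0],
    [[0,0,0.5],[40,-31.5,0],0],
    [[0,0,0.5],[40,-31.5,0],0],
    [[0,0,0.5],[40,-31.5,0],0],
    [[0,0,0.5],[40,-31.5,0],0],
    [[0,0,0.5],[40,-31.5,0],0],
    [[0,0,0.5],[40,-31.5,0],0],
    [[0,0,0.5],[40,-31.5,0],0],
    [[0,0,0.5],[40,-31.5,0],0],
    [[0,0,0.5],[40,-31.5,0],0],
    [[0,0,0.5],[40,-31.5,0],0],
    [[0,0,0.5],[40,-31.5,0],0],
    [[0,0,0.5],[40,-31.5,0],0],
    [[0,0,0.5],[40,-31.5,0],0],
    [[0,0,0.5],[40,-31.5,0],0],
    [[0,0,0.5],[40,-31.5,0],0],
    [[0,0,0.5],[40,-31.5,0],0],
    [[0,0,0.5],[40,-31.5,0],0]
  ]
}}

```text
clock: 1.6
position: [0.4776, -0.1666, 0.2267]
ee_rot: [3.129, -0.276, -0.0]
force: [1.0, -0.5, -0.1]
width: 0.502
gripper_force: 0.0
```

```bash
python3 - <<'E'
from h import *
s=readout.observe();i=cams.camera_info("wrist");im=cams.get_image("wrist")
print(s["clock"],s["position"],s["ee_rot"],s["force"]);cv2.imwrite("pics/w1.png",im)
np.save("w1.npy",i,allow_pickle=True)
E
```

```text
1.6 [ 0.47763256 -0.1666236   0.22669123] [ 3.12904746e+00 -2.75694815e-01 -4.43799369e-04] [ 1.00522295 -0.48643908 -0.07555691]
```

View pics/w1.png

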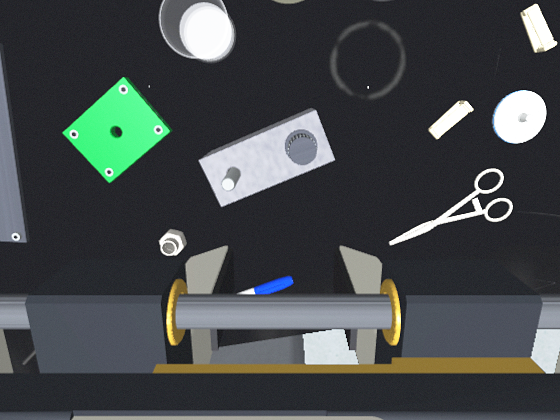

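The wrist view shows the knob of the pin at about (302,147), the drift top at (229,182), and the beaker at (200,28); the way to the fixture is clear at this height.

Request:
{"name": "drive_tool", "arguments": {
  "commands": [
    [[0,0,0],[-3.1,-35.7,0],-1],
    [[0,0,0],[-3.1,-35.7,0],-1],
    [[0,0,0],[-3.1,-35.7,0],-1],
    [[0,0,0],[-3.1,-35.7,0],-1],
    [[0,0,0],[-3.1,-35.7,0],-1],
    [[0,0,0],[-3.1,-35.7,0],-1],
    [[0,0,0],[-3.1,-35.7,0],-1],
    [[0,0,0],[-3.1,-35.7,0],-1],
    [[0,0,0],[-3.1,-35.7,0],-1],
    [[0,0,0],[-3.1,-35.7,0],-1],
    [[0,0,0],[-3.1,-35.7,0],-1],
    [[0,0,0],[-3.1,-35.7,0],-1],
    [[0,0,0],[-3.1,-35.7,0],-1]
  ]
}}

```text
clock: 2.73
position: [0.5097, 0.1896, 0.2266]
ee_rot: [3.128, -0.276, 0.0]
force: [0.4, 0.1, -0.4]
width: 0.004
gripper_force: 0.0
```

```bash
python3 - <<'E'
from h import *
i=np.load("w1.npy",allow_pickle=True).item()
print("knob",ray("",302,147,.091,i),"drift",ray("",229,182,.1,i))
s=readout.observe();i=cams.camera_info("wrist");im=cams.get_image("wrist")
print(s["clock"],s["position"],s["ee_rot"],s["force"]);cv2.imwrite("pics/w2.png",im)
np.save("w2.npy",i,allow_pickle=True)
cv2.imwrite("pics/w2c.png",cv2.resize(im[0:300,80:480],None,fx=2,fy=2,interpolation=2))
E
```

```text
knob [ 0.51233054 -0.18763595  0.091     ] drift [ 0.49683576 -0.12744189  0.1       ]
2.7333 [0.50969414 0.18963453 0.22663594] [ 3.12834733e+00 -2.76054526e-01  1.09953735e-04] [ 0.39803244  0.11954245 -0.43198707]
```

View pics/w2c.png

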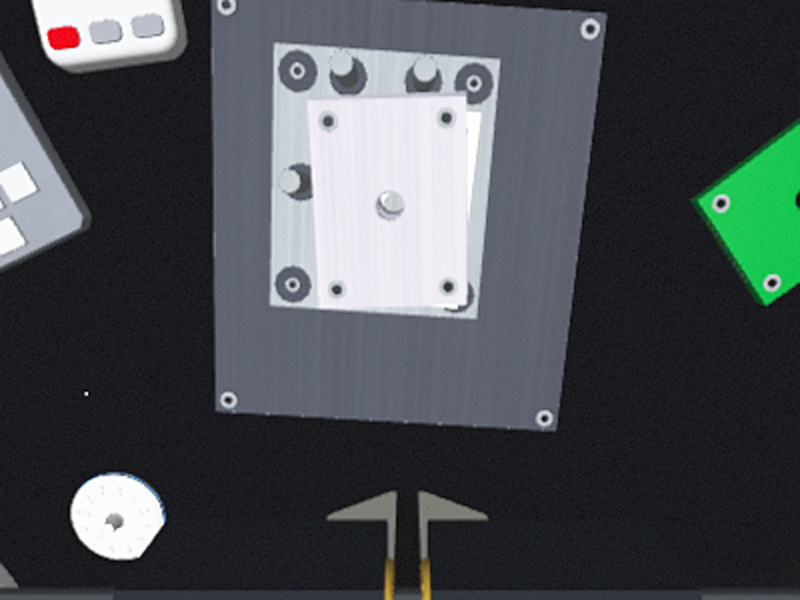

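The close view shows (crop px) the post tops at (341,62), (426,68), (288,180), the cover corners at (308,100), (466,95), (467,304), (320,306), its hole at (390,205), and sub-plate screws at (227,5), (590,29), (228,400), (545,418).

```bash
python3 - <<'E'
from h import *
np.set_printoptions(precision=4,suppress=True)
i=np.load("w2.npy",allow_pickle=True).item()
f=lambda u,v,z:ray("",u/2+80,v/2,z,i)[:2]
S=[f(*p,.006) for p in((227,5),(590,29),(228,400),(545,418))]
c=np.mean(S,0)
ang=lambda d:np.arctan2(d[1],d[0])
print("fix",c,[ang(S[0]-S[2]),ang(S[1]-S[3]),ang(S[0]-S[1])-np.pi/2,ang(S[2]-S[3])-np.pi/2])
P=[f(*p,.054) for p in((341,62),(426,68),(288,180))]
yaw=ang(P[0]-P[1])-np.pi/2
X=np.array([np.cos(yaw),np.sin(yaw)]);Y=np.array([-X[1],X[0]])
print("posts",P,np.linalg.norm(P[0]-P[1]),yaw)
for yw in (yaw,ang(S[0]-S[2]),ang(S[1]-S[3])):
  X=np.array([np.cos(yw),np.sin(yw)]);Y=np.array([-X[1],X[0]])
  m=(P[0]+P[1])/2; print("bore from posts: x",m-47*X/1000, "y post check", P[2]-37*Y/1000, (P[2]-m+47*X/1000)@X,(P[2]-m)@Y)
C=[f(*p,.058) for p in((308,100),(466,95),(467,304),(320,306))]
print("cover",np.mean(C,0),f(390,205,.058),ang(C[0]-C[3]),ang(C[1]-C[2]))
# nest base corners
print([f(*p,.02) for p in((274,43),(500,59),(477,319),(270,305))])
s=readout.observe();R=cv2.Rodrigues(s["ee_rot"])[0];print(R)
for p in((85,225),(290,165),(200,190)):print("mon",ray("scene",*p,.1),ray("scene",*p,0))
E
```

```text
fix [0.5691 0.1834] [np.float64(-0.24033120264136718), np.float64(-0.2355834137065027), np.float64(-0.23584875924496207), np.float64(-0.2357656595291462)]
posts [array([0.6386, 0.1933]), array([0.6304, 0.16  ]), array([0.5979, 0.2243])] 0.0343358527350908 -0.24101362481580368
bore from posts: x [0.5888 0.1879] y post check [0.5891 0.1884] 0.00014350886007695584 0.037541139426343094
bore from posts: x [0.5888 0.1878] y post check [0.5891 0.1884] 0.0001691386746207541 0.03757310659097697
bore from posts: x [0.5888 0.1876] y post check [0.5893 0.1883] 0.00034805500208276414 0.03779502532457313
cover [0.5804 0.1838] [0.5805 0.1839] -0.15042243338950756 -0.1491192024857429
[array([0.6569, 0.2226]), array([0.633 , 0.1253]), array([0.5199, 0.1527]), array([0.5443, 0.2505])]
[[ 0.9845 -0.1752  0.0001]
 [-0.1752 -0.9845 -0.0009]
 [ 0.0002  0.0008 -1.    ]]
mon [0.74   0.4768 0.1   ] [0.8929 0.4582 0.    ]
mon [ 0.6818 -0.0259  0.1   ] [ 0.8245 -0.1325  0.    ]
mon [0.7155 0.2161 0.1   ] [0.864  0.1518 0.    ]
```

Request:
{"name": "drive_tool", "arguments": {
  "commands": [
    [[0,0,0.063],[0.2,-1.3,0],-1],
    [[0,0,0.063],[0.2,-1.3,4],-1],
    [[0,0,0.063],[0.2,-1.3,8],-1],
    [[0,0,0.063],[0.2,-1.3,12],-1],
    [[0,0,0.063],[0.2,-1.3,15],-1],
    [[0,0,0.063],[0.2,-1.3,17],-1],
    [[0,0,0.063],[0.2,-1.3,18.5],-1],
    [[0,0,0.063],[0.2,-1.3,19.2],-1],
    [[0,0,0.063],[0.2,-1.3,19.2],-1],
    [[0,0,0.063],[0.2,-1.3,19.2],-1],
    [[0,0,0.063],[0.2,-1.3,19.2],-1]
  ]
}}

```text
clock: 3.7
position: [0.5145, 0.2042, 0.0359]
ee_rot: [-3.119, 0.371, -0.003]
force: [-0.2, -0.7, 0.1]
width: 0.003
gripper_force: 0.0
```

Request:
{"name": "drive_tool", "arguments": {
  "commands": [
    [[0,0,0],[0.5,0.2,0.15],-1],
    [[0,0,0],[0.8,0.2,0.15],-1],
    [[0,0,0],[1.0,0.2,0.15],-1],
    [[0,0,0],[1.1,0.2,0.15],-1],
    [[0,0,0],[1.2,0.2,0.15],-1],
    [[0,0,0],[1.3,0.2,0.15],-1],
    [[0,0,0],[1.4,0.2,0.15],-1],
    [[0,0,0],[1.5,0.2,0.15],-1],
    [[0,0,0],[1.6,0.2,0.15],-1],
    [[0,0,0],[1.7,0.2,0.15],-1],
    [[0,0,0],[1.8,0.2,0.15],-1],
    [[0,0,0],[1.8,0.2,0.15],-1],
    [[0,0,0],[1.8,0.2,0.15],-1]
  ]
}}

```text
clock: 4.78
position: [0.5306, 0.1981, 0.0332]
ee_rot: [3.12, -0.37, -0.0]
force: [-0.3, -0.2, 0.4]
width: 0.01
gripper_force: 0.4
```

Request:
{"name": "drive_tool", "arguments": {
  "commands": [
    [[0,0,0],[0.06,0,0],-1],
    [[0,0,0],[0.12,0,0],-1],
    [[0,0,0],[0.18,0,0],-1],
    [[0,0,0],[0.24,0,0],-1],
    [[0,0,0],[0.3,0,0],-1],
    [[0,0,0],[0.36,0,0],-1],
    [[0,0,0],[0.4,0,0],-1],
    [[0,0,0],[0.4,0,0],-1]
  ]
}}

```text
clock: 5.45
position: [0.5339, 0.1974, 0.0331]
ee_rot: [3.12, -0.37, -0.002]
force: [-5.0, 1.5, 1.2]
width: 0.002
gripper_force: 2.4
```

Request:
{"name": "drive_tool", "arguments": {
  "commands": [
    [[0,0,0],[0.04,0,0],-1],
    [[0,0,0],[0.08,0,0],-1],
    [[0,0,0],[0.12,0,0],-1],
    [[0,0,0],[0.16,0,0],-1],
    [[0,0,0],[0.2,0,0],-1],
    [[0,0,0],[0.2,0,0],-1]
  ]
}}

```text
clock: 5.95
position: [0.5345, 0.1976, 0.033]
ee_rot: [3.12, -0.368, -0.005]
force: [-9.4, 3.4, 4.3]
width: 0.003
gripper_force: 4.7
```

```bash
python3 - <<'E'
from h import *
i=cams.camera_info("wrist");im=cams.get_image("wrist");np.save("w3.npy",i,allow_pickle=True)
cv2.imwrite("pics/w3.png",im)
E
```

```text
(no output)
```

View pics/w3.png

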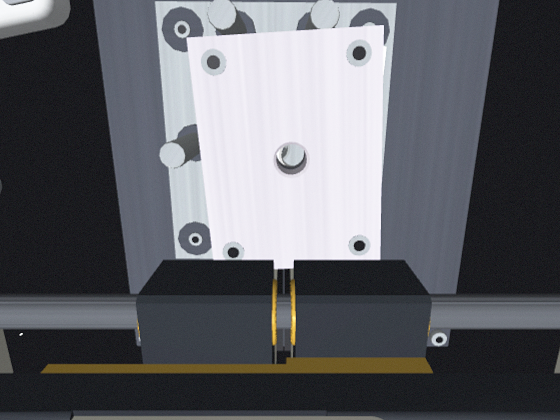

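The cover is still turned: it touches the right post (325,20) but has a gap at the left one (222,15). I'll push further to the left for a better lever.

Request:
{"name": "drive_tool", "arguments": {
  "commands": [
    [[0,0,0],[-0.8,0,0],-1],
    [[0,0,0],[-1.0,-0.6,0],-1],
    [[0,0,0],[-1.0,-1.3,0],-1],
    [[0,0,0],[-0.8,-1.3,0],-1],
    [[0,0,0],[-0.6,-1.3,0],-1],
    [[0,0,0],[-0.4,-1.3,0],-1],
    [[0,0,0],[-0.3,-1.3,0],-1],
    [[0,0,0],[-0.2,-1.3,0],-1],
    [[0,0,0],[-0.13,-1.3,0],-1],
    [[0,0,0],[-0.06,-1.3,0],-1],
    [[0,0,0],[0,-1.3,0],-1],
    [[0,0,0],[0,-1.3,0],-1]
  ]
}}

```text
clock: 7.0
position: [0.5379, 0.2101, 0.033]
ee_rot: [-3.12, 0.369, 0.004]
force: [-6.6, 3.4, 2.8]
width: 0.007
gripper_force: 3.6
```

Request:
{"name": "drive_tool", "arguments": {
  "commands": [
    [[0,0,0],[0.04,0,0],-1],
    [[0,0,0],[0.08,0,0],-1],
    [[0,0,0],[0.12,0,0],-1],
    [[0,0,0],[0.16,0,0],-1],
    [[0,0,0],[0.2,0,0],-1],
    [[0,0,0],[0.2,0,0],-1]
  ]
}}

```text
clock: 7.5
position: [0.5386, 0.2103, 0.0329]
ee_rot: [-3.12, 0.367, 0.007]
force: [-10.6, 4.7, 4.9]
width: 0.009
gripper_force: 5.6
```

```bash
cat >> h.py <<'E'
B=np.array([.589,.188]);yw=-.240
F=np.array([[np.cos(yw),np.sin(yw)],[-np.sin(yw),np.cos(yw)]])
rel=lambda p:F@(np.array(p[:2])-B)*1000
E
python3 - <<'E'
from h import *
np.set_printoptions(precision=1,suppress=True)
i=np.load("w3.npy",allow_pickle=True).item()
for p in((213,62,.058),(359,53,.058),(233,252,.058),(359,245,.058),(291,157,.058),(188,38,.058),(384,25,.058),(222,15,.054),(325,14,.054),(172,154,.054)):print(p,rel(ray("",*p,i)))
s=readout.observe();print(rel(s["position"]))
c=cams.camera_info("wrist");im=cams.get_image("wrist");np.save("w4.npy",c,allow_pickle=True)
a=cams.get_image("side")[215:305,200:310]
cv2.imwrite("pics/w4.png",np.vstack([im[0:290,100:460],cv2.resize(a,(360,295),interpolation=2)]))
E
```

```text
(213, 62, 0.058) [31.4 20.1]
(359, 53, 0.058) [ 34.4 -28. ]
(233, 252, 0.058) [-36.5  15.7]
(359, 245, 0.058) [-33.4 -32.2]
(291, 157, 0.058) [ 0.  -6.1]
(188, 38, 0.058) [38.7 27.8]
(384, 25, 0.058) [ 42.9 -35.5]
(222, 15, 0.054) [46.3 17.1]
(325, 14, 0.054) [ 46.7 -16.8]
(172, 154, 0.054) [ 0.3 37.2]
[-54.2   9.7]
```

View pics/w4.png

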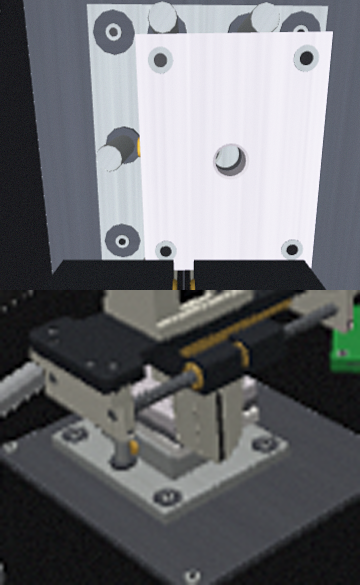

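The view now shows the cover's far edge level (px rows 32–35) along both posts: square in x. Next lift, open, and straddle the stack to push it to +y with the inner face of a finger.

Request:
{"name": "drive_tool", "arguments": {
  "commands": [
    [[0,0,0],[-0.8,0,0],-1],
    [[0,0,0],[-1.5,0,0],-1],
    [[0,0,0],[-1.5,0,-3],-1],
    [[0,0,0],[-1.5,0,-6],1],
    [[0,0,0],[-1.5,0,-8],1],
    [[0,0,0],[0,0.5,-8],1],
    [[0,0,0],[2.5,1,-8],1],
    [[0,0,0],[5.2,1,-8],1],
    [[0,0,0],[5.2,1,-8],1],
    [[0,0,0],[5.2,1,-8],1],
    [[0,0,0],[5.2,1,-8],1],
    [[0,0,0],[5.2,1,-8],1]
  ]
}}

```text
clock: 8.6
position: [0.5887, 0.1871, 0.1128]
ee_rot: [3.119, -0.369, -0.001]
force: [1.3, -0.1, 0.3]
width: 0.609
gripper_force: 0.0
```

```bash
python3 - <<'E'
from h import *
s=readout.observe();R=cv2.Rodrigues(s["ee_rot"])[0]
print(s["clock"],rel(s["position"]),s["position"],s["width"],s["force"],"yaw",np.arctan2(R[1,0],R[0,0]),R[:,2])
E
```

```text
8.6 [-0.04896229 -0.91027829] [0.58873607 0.18712745 0.11281598] 0.6088219195922016 [ 1.26417287 -0.08488353  0.28484033] yaw -0.23557641946170302 [-9.06458557e-04 -2.45549554e-04 -9.99999559e-01]
```

Request:
{"name": "drive_tool", "arguments": {
  "commands": [
    [[0,0,0],[0,-0.05,0],1],
    [[0,0,0],[0,-0.05,0],1],
    [[0,0,0],[0,-0.05,0],1],
    [[0,0,0],[0,-0.05,0],1],
    [[0,0,0],[0,-0.05,0],1],
    [[0,0,0],[0,-0.05,0],1],
    [[0,0,0],[0,-0.05,2.5],1],
    [[0,0,0],[0,-0.05,4.5],1],
    [[0,0,0],[0,-0.05,5],1],
    [[0,0,0],[0,-0.05,5.5],1],
    [[0,0,0],[0,-0.05,5.7],1]
  ]
}}

```text
clock: 9.52
position: [0.5898, 0.1875, 0.0561]
ee_rot: [3.12, -0.37, -0.0]
force: [0.1, -0.5, 0.2]
width: 1.0
gripper_force: 0.0
```

Request:
{"name": "drive_tool", "arguments": {
  "commands": [
    [[0,0,0],[0,0,0.5],1],
    [[0,0,0],[0,0,1],1],
    [[0,0,0],[0,0,1.5],1],
    [[0,0,0],[0,0,2],1],
    [[0,0,0],[0,0,2.2],1],
    [[0,0,0],[0,0,2.2],1],
    [[0,0,0],[0,0,2.2],1]
  ]
}}

```text
clock: 10.1
position: [0.5897, 0.1874, 0.0341]
ee_rot: [3.12, -0.37, -0.0]
force: [0.0, -0.4, 0.2]
width: 1.002
gripper_force: 0.0
```

Request:
{"name": "drive_tool", "arguments": {
  "commands": [
    [[0,0,0],[0,-0.2,0],1],
    [[0,0,0],[0,-0.4,0],1],
    [[0,0,0],[0,-0.5,0],1],
    [[0,0,0],[0,-0.6,0],1],
    [[0,0,0],[0,-0.7,0],1],
    [[0,0,0],[0,-0.8,0],1],
    [[0,0,0],[0,-0.9,0],1],
    [[0,0,0],[0,-1.0,0],1],
    [[0,0,0],[0,-1.05,0],1],
    [[0,0,0],[0,-1.1,0],1],
    [[0,0,0],[0,-1.15,0],1],
    [[0,0,0],[0,-1.2,0],1],
    [[0,0,0],[0,-1.2,0],1]
  ]
}}

```text
clock: 11.18
position: [0.5926, 0.1992, 0.0342]
ee_rot: [-3.12, 0.37, -0.0]
force: [0.6, -0.4, -0.6]
width: 0.999
gripper_force: 0.5
```

Request:
{"name": "drive_tool", "arguments": {
  "commands": [
    [[0,0,0],[0,-0.05,0],1],
    [[0,0,0],[0,-0.1,0],1],
    [[0,0,0],[0,-0.15,0],1],
    [[0,0,0],[0,-0.2,0],1],
    [[0,0,0],[0,-0.25,0],1],
    [[0,0,0],[0,-0.3,0],1],
    [[0,0,0],[0,-0.3,0],1]
  ]
}}

```text
clock: 11.77
position: [0.5931, 0.2014, 0.0342]
ee_rot: [3.119, -0.371, -0.0]
force: [-2.0, -3.1, 2.6]
width: 1.002
gripper_force: 2.0
```

```bash
python3 - <<'E'
from h import *
s=readout.observe();print(s["clock"],rel(s["position"]),s["force"],F@s["force"][:2])
c=cams.camera_info("wrist");im=cams.get_image("wrist");np.save("w5.npy",c,allow_pickle=True)
cv2.imwrite("pics/w5.png",im)
E
```

```text
11.7667 [ 0.84126887 14.01593573] [-2.02537055 -3.1188699   2.55316133] [-1.22595577 -3.51091267]
```

View pics/w5.png

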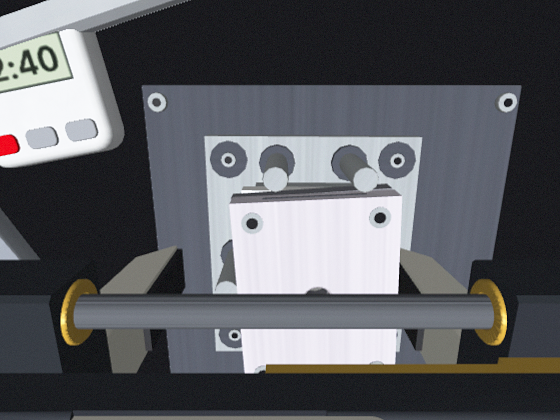

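```bash
python3 - <<'E'
from h import *
np.set_printoptions(precision=1,suppress=True)
i=np.load("w5.npy",allow_pickle=True).item()
for p in((252,223,.058),(380,217,.058),(231,204,.058),(401,195,.058),(275,178,.054),(365,178,.054)):print(p,rel(ray("",*p,i)))
im=cv2.imread("pics/w5.png")[130:400,190:440]
cv2.imwrite("pics/w5c.png",cv2.resize(im[:130],None,fx=3.2,fy=3.2,interpolation=2))
E
```

```text
(252, 223, 0.058) [30.9 25.9]
(380, 217, 0.058) [ 33.4 -22.1]
(231, 204, 0.058) [38.3 33.5]
(401, 195, 0.058) [ 42.  -29.2]
(275, 178, 0.054) [47.4 17.3]
(365, 178, 0.054) [ 47.4 -16.4]
```

View pics/w5c.png

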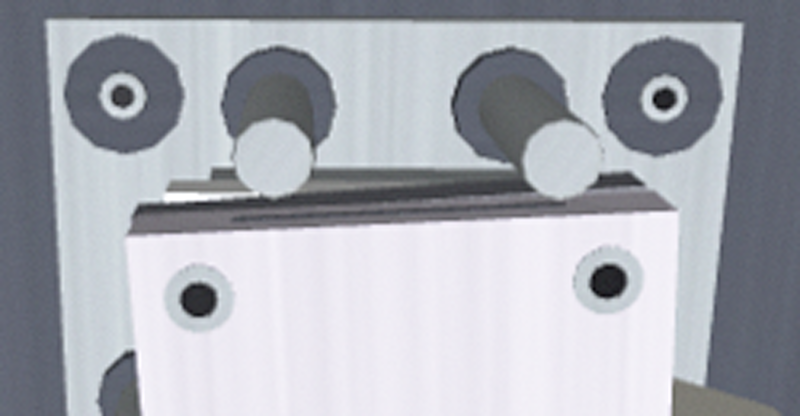

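The view (crop) shows the cover still turned about 0.06 rad CCW, touching the right post but with a gap at the left one, and a lower white plate showing at its left front. I'll square the stack by gently gripping its y faces with the flat pads behind the y post, then carry it to the posts.

Request:
{"name": "drive_tool", "arguments": {
  "commands": [
    [[0,0,0],[0,0.9,0],1],
    [[0,0,0],[0,1.4,0],1],
    [[0,0,0],[-0.8,1.4,0],1],
    [[0,0,0],[-1.8,1.4,0],1],
    [[0,0,0],[-2.7,1.4,0],1],
    [[0,0,0],[-2.7,1.4,0],1],
    [[0,0,0],[-2.7,1.4,0],-1],
    [[0,0,0],[-2.7,1.4,0],-1],
    [[0,0,0],[-2.7,1.4,0],-1],
    [[0,0,0],[-2.7,1.4,0],-1],
    [[0,0,0],[-2.7,1.4,0],-1],
    [[0,0,0],[-2.7,1.4,0],-1],
    [[0,0,0],[-2.7,1.4,0],-1],
    [[0,0,0],[-2.7,1.4,0],-1]
  ],
  "newtons": 12
}}

```text
clock: 12.98
position: [0.5637, 0.1941, 0.034]
ee_rot: [3.119, -0.371, -0.001]
force: [-1.7, -1.5, 0.4]
width: 0.698
gripper_force: 11.9
```

```bash
cat > st.py <<'E'
from h import *
s=readout.observe();R=cv2.Rodrigues(s["ee_rot"])[0]
print(s["clock"],"rel",rel(s["position"]),"z",s["position"][2],"F",F@s["force"][:2],s["force"][2],"yaw",np.arctan2(R[1,0],R[0,0]),"w",s["width"]*92,s["gripper_force"])
E
python3 st.py
```

```text
12.9833 rel [-26.02716957  -0.12201357] z 0.03404915085648856 F [-1.27343199 -1.87440003] 0.3787199947719083 yaw -0.23686275382206734 w 64.20610835895783 11.908396728686057
```

Request:
{"name": "drive_tool", "arguments": {
  "commands": [
    [[0,0,0],[0.05,0,0],-1],
    [[0,0,0],[0.1,0,0],-1],
    [[0,0,0],[0.15,0,0],-1],
    [[0,0,0],[0.2,0,0],-1],
    [[0,0,0],[0.2,0,0],-1]
  ]
}}

```text
clock: 13.4
position: [0.5646, 0.1939, 0.034]
ee_rot: [3.119, -0.37, -0.003]
force: [-5.2, -3.9, 3.8]
width: 0.7
gripper_force: 11.9
```

```bash
python3 st.py
```

```text
13.4 rel [-25.10925161  -0.08780688] z 0.03401233800571051 F [-4.10806047 -5.02582806] 3.7676351491587576 yaw -0.23618899500251217 w 64.3942682970568 11.919723594328389
```

Request:
{"name": "drive_tool", "arguments": {
  "commands": [
    [[0,0,0],[0.05,0.03,0],-1],
    [[0,0,0],[0.1,0.03,0],-1],
    [[0,0,0],[0.15,0.03,0],-1],
    [[0,0,0],[0.2,0.03,0],-1],
    [[0,0,0],[0.2,0.03,0],-1]
  ]
}}

```text
clock: 13.82
position: [0.565, 0.1939, 0.0339]
ee_rot: [3.119, -0.368, -0.006]
force: [-9.5, -1.3, 6.4]
width: 0.698
gripper_force: 12.0
```

```bash
python3 st.py
```

```text
13.8167 rel [-2.46923350e+01 -1.59764103e-02] z 0.03389031283393748 F [-8.88179004 -3.49350139] 6.416330918949141 yaw -0.2350626863213497 w 64.21732856865917 11.989428073866293
```

Request:
{"name": "drive_tool", "arguments": {
  "commands": [
    [[0,0,0],[0.05,0,0],-1],
    [[0,0,0],[0.1,0,0],-1],
    [[0,0,0],[0.15,0,0],-1],
    [[0,0,0],[0.15,0,0],-1]
  ]
}}

```text
clock: 14.15
position: [0.5658, 0.1938, 0.0337]
ee_rot: [3.119, -0.368, -0.008]
force: [-11.6, -0.7, 5.4]
width: 0.697
gripper_force: 12.0
```

```bash
python3 st.py;  python3 - <<'E'
from h import *
c=cams.camera_info("wrist");im=cams.get_image("wrist");np.save("w6.npy",c,allow_pickle=True)
cv2.imwrite("pics/w6.png",cv2.resize(im[60:310,150:450],None,fx=2.4,fy=2.4,interpolation=2))
E
```

```text
14.15 rel [-23.95510921   0.15450185] z 0.033672259283768574 F [-11.13130753  -3.48045251] 5.394165333267425 yaw -0.23459763679689535 w 64.09410983229989 11.997013986110687
```

View pics/w6.png

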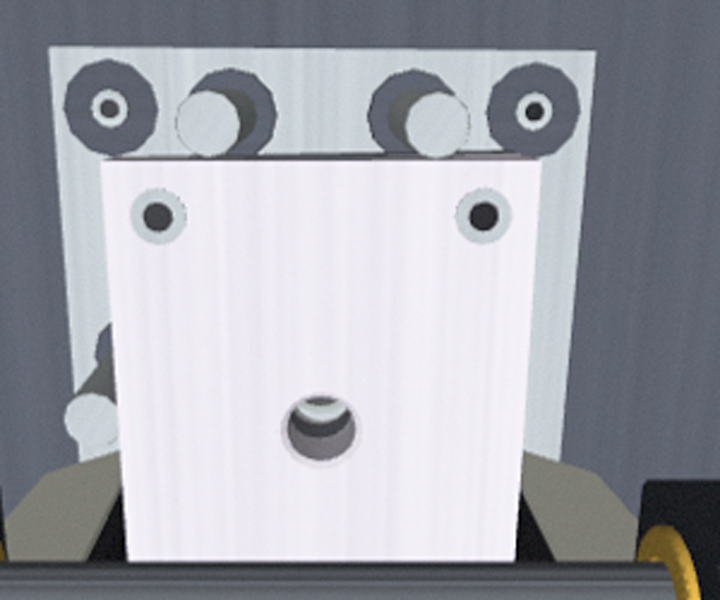

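The view shows the cover's far edge (row 158) level and touching both posts, the side against the y post at (92,420), and the holes nested concentrically at (320,428). One slight nudge to +y, then release and rise.

Request:
{"name": "drive_tool", "arguments": {
  "commands": [
    [[0,0,0],[0,-0.05,0],-1],
    [[0,0,0],[0,-0.1,0],-1],
    [[0,0,0],[0,-0.1,0],-1],
    [[0,0,0],[0,-0.1,0],0.8],
    [[0,0,0],[0,-0.1,0],0.8],
    [[0,0,0],[-0.1,-0.1,0],0.8],
    [[0,0,0],[-0.1,-0.1,0],0.8],
    [[0,0,0],[-0.1,-0.1,0],0.8],
    [[0,0,0],[-0.1,-0.1,-2],0.6],
    [[0,0,0],[-0.1,-0.1,-5],0.4],
    [[0,0,0],[-0.1,-0.1,-9],0.2],
    [[0,0,0],[-0.1,-0.1,-13],0],
    [[0,0,0],[-0.1,-0.1,-13],0]
  ]
}}

```text
clock: 15.28
position: [0.5724, 0.1965, 0.1724]
ee_rot: [-3.113, 0.37, -0.017]
force: [1.4, 0.8, 0.6]
width: 0.588
gripper_force: 0.0
```

```bash
python3 st.py; python3 - <<'E'
from h import *
s=readout.observe();R=cv2.Rodrigues(s["ee_rot"])[0]
d=R.T@(np.array([.5123,-.1876,s["position"][2]])-s["position"]);print(d*100,R[:,2])
E
```

```text
15.2833 rel [-18.17340676   4.33494423] z 0.1723651675991593 F [1.17080022 1.11370374] 0.5971025986981805 yaw -0.2363416596230659 w 54.05385441626559 0.0
[ 3.15338635 38.7510729  -0.25873399] [ 0.01143528  0.0049471  -0.99992238]
```

Request:
{"name": "drive_tool", "arguments": {
  "commands": [
    [[0,0,0],[-1.8,38.7,0],0],
    [[0,0,0],[-1.8,38.7,0],0],
    [[0,0,0],[-1.8,38.7,0],0],
    [[0,0,0],[-1.8,38.7,0],0],
    [[0,0,0],[-1.8,38.7,0],0],
    [[0,0,0],[-1.8,38.7,0],0],
    [[0,0,0],[-1.8,38.7,0],0],
    [[0,0,0],[-1.8,38.7,0],0],
    [[0,0,0],[-1.8,38.7,0],0],
    [[0,0,0],[-1.8,38.7,0],0],
    [[0,0,0],[-1.8,38.7,0],0],
    [[0,0,0],[-1.8,38.7,0],0],
    [[0,0,0],[-1.8,38.7,0],0],
    [[0,0,0],[-1.8,38.7,0],0]
  ]
}}

```text
clock: 16.45
position: [0.4609, -0.1759, 0.1643]
ee_rot: [-3.12, 0.366, -0.001]
force: [0.1, 0.3, 0.4]
width: 0.499
gripper_force: 0.0
```

```bash
python3 st.py; python3 - <<'E'
from h import *
s=readout.observe();R=cv2.Rodrigues(s["ee_rot"])[0];print(s["position"],R[:,2])
c=cams.camera_info("wrist");im=cams.get_image("wrist");cv2.imwrite("pics/w7.png",im)
K,Rc,t=c["camera_matrix"],c["R"],c["t"]
q=K@(Rc@np.array([.5123,-.1876,.091])+t);q=q[:2]/q[2];r=K[0,0]*.011/(Rc@np.array([.5123,-.1876,.091])+t)[2]
print("pred",q,r)
g=cv2.medianBlur(cv2.cvtColor(im,cv2.COLOR_BGR2GRAY),3)
x0,y0=int(q[0])-60,int(q[1])-60
sub=g[max(y0,0):y0+120,x0:x0+120]
h=cv2.HoughCircles(sub,cv2.HOUGH_GRADIENT,1,8,param1=80,param2=12,minRadius=int(r*.8),maxRadius=int(r*1.4))
for a in h[0][:5]:
  u,v=a[0]+x0,a[1]+max(y0,0);print(u,v,a[2],ray("",u,v,.091,c))
# dark-blob
m=((sub<85)&(cv2.cvtColor(im,cv2.COLOR_BGR2GRAY)[max(y0,0):y0+120,x0:x0+120]>0)).astype(np.uint8)
n,l,st,ce=cv2.connectedComponentsWithStats(m)
for k in range(1,n):
  if st[k,4]>200:print("blob",st[k],ce[k]+[x0,max(y0,0)])
for v in range(0,sub.shape[0],6):print(" ".join("%3d"%k for k in sub[v,::5]))
E
```

```text
16.45 rel [ -37.897104   -383.94416851] z 0.16425561096422375 F [0.01323436 0.30690947] 0.4030244990542744 yaw -0.23353202818184496 w 45.864349475242555 0.0
[ 0.46092457 -0.17593131  0.16425561] [ 4.64472412e-04  5.68446961e-04 -9.99999731e-01]
pred [282.50188476 135.96934132] 18.11724401817627
284.5 136.5 21.3 [ 0.51170907 -0.18870664  0.091     ]
283.5 144.5 14.6 [ 0.50714932 -0.18699693  0.091     ]
blob [   0    0  120  120 7516] [293.37573177 126.37174029]
 39  40  39  41  38  40  41  40  41  42  40  39  40  39  40  40  39  39  42  38  42  41  40  41
 40  39  39  39  39  39  39  41  43  39  41  42  38  39  40  41  39  40  40  39  41  38  40  40
 39  40  41  41  42  40  39  41  39  40  40  41  40  39  39  38  40  40  39  40  42  40  39  42
 39  40  40  38  41  40  40  41  40  41  39  40  40  38 209 225  39  41  41  41  40  40  40  40
 40  41  38  41  41  40  41  40  40  41  40  44 227 222 224 225 227  41  41  39  40  39  40  41
 40  41  41  40  40  39  39  40  38 134 222 220 224 221 220 221 224  96  41  41  40  41  40  41
 40  40  39  40  39  39  36 205 221 220 224 218 218 221 22
[... 585 characters left out ...]
 216 218 225 222  36  40  39
223 227 224 225 223 226 218 224 225 225 136 138 139 140 138 223 218 221 222 221 165  37  39  40
225 225 221 223 231 225 224 219 225 221 223 227 207 201 224 224 220 227  39  40  40  40  39  38
223 224 222 223 225 219 224 223 224 226 221 222 225 221 227 173  38  38  39  39  39  40  39  40
226 221 228 223 223 220 226 228 227 229 214 220 223  76  40  41  40  40  39  40  40  41  42  41
228 224 222 223 223 220 218 223 220 220 168  37  40  40  40  40  40  39  39  42  40  41  38  40
226 224 223 225 223 222 223 224  76  39  40  39  40  38  41  38  39  41  39  39  41  41  39  40
221 223 223 220 222 168  39  41  39  40  41  41  41  40  39  39  40  40  41  40  41  40  41  40
```

```bash
python3 - <<'E'
from h import *
im=cv2.imread("pics/w7.png");g=cv2.cvtColor(im,cv2.COLOR_BGR2GRAY)
c=cams.camera_info("wrist")
m=((g>95)&(g<170)).astype(np.uint8);m[:, :250]=0;m[:,320:]=0;m[:108]=0;m[168:]=0
m=cv2.morphologyEx(m,cv2.MORPH_OPEN,np.ones((3,3)))
for v in range(110,166,2):
  x=np.flatnonzero(m[v]); print(v,(x.min(),x.max()) if len(x) else None, end=" ")
print()
print(g[108:164,284])
for v in (118,120,122,124,126,130):print(v,g[v,262:308])
for P in((.5095,-.188),(.5123,-.1876)):
  for z in(.091,.062):
    q=c["R"]@np.array([*P,z])+c["t"];u=c["camera_matrix"]@q;print(P,z,u[:2]/u[2],376.3/q[2]*.011)
for u,v in((284,139),(284,140)):print(ray("",u,v,.091,c))
E
```

```text
110 None 112 None 114 None 116 (np.int64(277), np.int64(290)) 118 (np.int64(273), np.int64(294)) 120 (np.int64(271), np.int64(296)) 122 (np.int64(269), np.int64(298)) 124 (np.int64(267), np.int64(300)) 126 (np.int64(266), np.int64(301)) 128 (np.int64(265), np.int64(301)) 130 (np.int64(264), np.int64(301)) 132 (np.int64(264), np.int64(303)) 134 (np.int64(267), np.int64(303)) 136 (np.int64(264), np.int64(303)) 138 (np.int64(264), np.int64(303)) 140 (np.int64(264), np.int64(302)) 142 (np.int64(265), np.int64(302)) 144 (np.int64(265), np.int64(301)) 146 (np.int64(266), np.int64(300)) 148 (np.int64(268), np.int64(299)) 150 (np.int64(269), np.int64(298)) 152 (np.int64(270), np.int64(297)) 154 (np.int64(272), np.int64(294)) 156 (np.int64(275), np.int64(291)) 158 (np.int64(281), np.int64(287)) 160 None 162 None 164 None 
[222 222 221 219 219 220 225 165 128 144 140 130 129 225 166 119 138 138
 141 141 142 143 140 139 141 136 137 137 138 138 136 135 133 136 138 139
 142 141 138 136 141 137 137 139 138 139 138 141 137 137 132 199 222 219
 222 223]
118 [226 227 228 223 222 221 220 219 222 220 1
[... 762 characters left out ...]
 190 164 109 133 142 140 138 140 138
 137 140 141 139 141 139 142 142 143 143 141 142 138 123 106  66 118 130
 138 134 135 144 193 229 224 221 219 220]
130 [221 213 152 134 136 165 221 136 137 139 139 139 140 141 140 142 142 142
 144 142 142 142 140 139 140 139 139 139 140 138 139 136 141 138 134 125
 106 138 135 136 147 193 228 222 220 218]
(0.5095, -0.188) 0.091 [284.04571377 140.27044991] 18.061912249115622
(0.5095, -0.188) 0.062 [283.98436815 135.4842218 ] 16.105450230682226
(0.5123, -0.1876) 0.091 [282.33879717 135.89807625] 18.12013305021787
(0.5123, -0.1876) 0.062 [282.46269933 131.57307143] 16.151725062620873
[ 0.51025199 -0.18815002  0.091     ]
[ 0.50966527 -0.18801065  0.091     ]
```

Request:
{"name": "drive_tool", "arguments": {
  "commands": [
    [[0,0,0],[4,0.05,0],0],
    [[0,0,0],[5,0.05,0],0],
    [[0,0,0],[5,0.05,0],0],
    [[0,0,0],[5,0.05,2.5],0],
    [[0,0,0],[5,0.05,5],0],
    [[0,0,0],[5,0.05,7],0],
    [[0,0,0],[5,0.05,8.5],0],
    [[0,0,0],[5,0.05,9.4],0],
    [[0,0,0],[5,0.05,9.8],0],
    [[0,0,0],[5,0.05,9.8],0],
    [[0,0,0],[5,0.05,9.8],0]
  ]
}}

```text
clock: 17.42
position: [0.5091, -0.1897, 0.0668]
ee_rot: [3.12, -0.37, 0.001]
force: [-0.3, 0.1, 0.3]
width: 0.499
gripper_force: 0.0
```

```bash
python3 st.py; python3 -c "
from h import *
print(readout.observe()['position'])"
```

```text
17.4167 rel [  12.14481955 -385.84911099] z 0.06684885449003361 F [-0.27255044  0.0457325 ] 0.27546103117623055 yaw -0.23579382822703523 w 45.94080208058917 0.0
[ 0.50907938 -0.18967675  0.06684885]
```

Request:
{"name": "drive_tool", "arguments": {
  "commands": [
    [[0,0,0],[0,-0.15,0],0],
    [[0,0,0],[0,-0.15,0],-1],
    [[0,0,0],[0,-0.15,0],-1],
    [[0,0,0],[0,-0.15,0],-1],
    [[0,0,0],[0,-0.15,0],-1],
    [[0,0,0],[0,-0.15,0],-1],
    [[0,0,0],[0,-0.15,0],-1],
    [[0,0,0],[0,-0.15,0],-1]
  ],
  "newtons": 30
}}

```text
clock: 18.08
position: [0.5092, -0.1884, 0.0665]
ee_rot: [3.12, -0.37, 0.001]
force: [-1.1, 0.5, 4.4]
width: 0.231
gripper_force: 30.0
```

```bash
python3 st.py; python3 -c "
from h import *
print(readout.observe()['position'])"
```

```text
18.0833 rel [  11.99440986 -384.60355569] z 0.06647131664210616 F [-1.19300439  0.18620654] 4.362587361951327 yaw -0.2363061466837925 w 21.28298658850752 30.000658929347992
[ 0.50922935 -0.18843114  0.06647132]
```

Request:
{"name": "drive_tool", "arguments": {
  "commands": [
    [[0,0,0],[0,0,-1],-1],
    [[0,0,0],[0,0,-2.5],-1],
    [[0,0,0],[0,0,-5],-1],
    [[0,0,0],[0,0,-8],-1],
    [[0,0,0],[0,0,-10.5],-1],
    [[0,0,0],[0,0,-10.5],-1],
    [[0,0,0],[0,0,-10.5],-1]
  ]
}}

```text
clock: 18.67
position: [0.5099, -0.1888, 0.173]
ee_rot: [3.119, -0.371, 0.005]
force: [-0.7, -1.0, -2.3]
width: 0.232
gripper_force: 30.0
```

```bash
python3 st.py; python3 - <<'E'
from h import *
i=np.load("w6.npy",allow_pickle=True).item()
print("hole",rel(ray("",283.3,238.3,.058,i)),[rel(ray("",u/2.4+150,v/2.4+60,z,i)) for u,v,z in((207,123,.054),(437,125,.054),(92,420,.054),(158,216,.058),(484,216,.058))])
s=readout.observe();R=cv2.Rodrigues(s["ee_rot"])[0]
print(s["position"],R.T@(np.array([*B,s["position"][2]])-s["position"])*100)
E
```

```text
18.6667 rel [  12.68159112 -384.78433408] z 0.1730015581146334 F [-0.43459831 -1.12331259] -2.264837886671293 yaw -0.23649825638871277 w 21.383902900333194 29.99992847442627
hole [0.34288166 0.34934364] [array([46.83741841, 17.22751255]), array([ 46.71905722, -16.70527439]), array([-1.77222094e-02,  3.73037910e+01]), array([33.67222689, 24.37504557]), array([ 33.90209261, -23.67162451])]
[ 0.50985386 -0.18877008  0.17300156] [-1.13340404e+00 -3.84826346e+01 -1.71746033e-02]
```

Request:
{"name": "drive_tool", "arguments": {
  "commands": [
    [[0,0,0],[-1.15,-38.5,0],-1],
    [[0,0,0],[-1.15,-38.5,0],-1],
    [[0,0,0],[-1.15,-38.5,0],-1],
    [[0,0,0],[-1.15,-38.5,0],-1],
    [[0,0,0],[-1.15,-38.5,0],-1],
    [[0,0,0],[-1.15,-38.5,0],-1],
    [[0,0,0],[-1.15,-38.5,0],-1],
    [[0,0,0],[-1.15,-38.5,0],-1],
    [[0,0,0],[-1.15,-38.5,0],-1],
    [[0,0,0],[-1.15,-38.5,0],-1],
    [[0,0,0],[-1.15,-38.5,0],-1],
    [[0,0,0],[-1.15,-38.5,0],-1],
    [[0,0,0],[-1.15,-38.5,0],-1],
    [[0,0,0],[-1.15,-38.5,0],-1]
  ]
}}

```text
clock: 19.83
position: [0.5878, 0.1864, 0.1707]
ee_rot: [3.118, -0.374, -0.001]
force: [-0.7, 0.0, -0.5]
width: 0.23
gripper_force: 30.0
```

```bash
python3 st.py; python3 - <<'E'
from h import *
s=readout.observe();R=cv2.Rodrigues(s["ee_rot"])[0];print(R[:,2],R.T@(np.array([*B,.1225])-s["position"])*100)
c=cams.camera_info("wrist");im=cams.get_image("wrist");cv2.imwrite("pics/w8.png",im)
K=c["camera_matrix"]
def pr(X):
  q=K@(c["R"]@np.array(X)+c["t"]);return q[:2]/q[2]
p=s["position"];print("hole px",pr([*B,.058]),"tip px",pr(p-[0,0,.0585]))
E
```

```text
19.8333 rel [-0.7599488  -1.81414094] z 0.17066473804325433 F [-0.72762204 -0.16994655] -0.508154043272161 yaw -0.23862161179536803 w 21.13771643342334 29.999781847000122
[-9.86646752e-04 -1.38264513e-03 -9.99998557e-01] [ 0.0792883  -0.18890288  4.81613281]
hole px [280.66679041 200.86435688] tip px [283.19824828 225.92839287]
```

Request:
{"name": "drive_tool", "arguments": {
  "commands": [
    [[0,0,0],[0.09,-0.2,1.5],-1],
    [[0,0,0],[0.09,-0.2,3],-1],
    [[0,0,0],[0.09,-0.2,4.2],-1],
    [[0,0,0],[0.09,-0.2,4.8],-1],
    [[0,0,0],[0.09,-0.2,4.8],-1],
    [[0,0,0],[0.09,-0.2,4.8],-1],
    [[0,0,0],[0.09,-0.2,4.8],-1]
  ]
}}

```text
clock: 20.47
position: [0.5898, 0.1903, 0.124]
ee_rot: [-3.119, 0.371, -0.002]
force: [-0.0, -0.3, 0.3]
width: 0.232
gripper_force: 30.0
```

```bash
python3 st.py
```

```text
20.4667 rel [0.24215649 2.47118047] z 0.1239571751828172 F [ 0.0190687 -0.2657776] 0.33190115648876184 yaw -0.2365719537969201 w 21.336450945113615 29.999876618385315
```

Request:
{"name": "drive_tool", "arguments": {
  "commands": [
    [[0,0,0],[0,0.22,0],-1],
    [[0,0,0],[0,0.22,0],-1],
    [[0,0,0],[0,0.22,0],-1],
    [[0,0,0],[0,0.22,0],-1],
    [[0,0,0],[0,0.22,0],-1],
    [[0,0,0],[0,0.22,0],-1]
  ]
}}

```text
clock: 20.97
position: [0.5888, 0.1883, 0.1233]
ee_rot: [-3.12, 0.37, -0.0]
force: [-0.4, -1.0, -1.8]
width: 0.237
gripper_force: 30.0
```

```bash
python3 st.py
```

```text
20.9667 rel [-0.21147466  0.20650032] z 0.12329434830782326 F [-0.14731877 -1.09090278] -1.7946275390233313 yaw -0.23621338975860406 w 21.766209774713634 29.999877512454987
```

Request:
{"name": "drive_tool", "arguments": {
  "commands": [
    [[0,0,0],[0.03,0,0.2],-1],
    [[0,0,0],[0.03,0,0.4],-1],
    [[0,0,0],[0.03,0,0.6],-1],
    [[0,0,0],[0.03,0,0.75],-1],
    [[0,0,0],[0.03,0,0.9],-1],
    [[0,0,0],[0.03,0,1.0],-1],
    [[0,0,0],[0.03,0,1.0],-1]
  ]
}}

```text
clock: 21.55
position: [0.589, 0.188, 0.1129]
ee_rot: [3.119, -0.37, -0.001]
force: [-0.5, 1.3, -0.8]
width: 0.233
gripper_force: 30.0
```

```bash
python3 st.py
```

```text
21.55 rel [-0.0457869   0.02437882] z 0.11290368384796527 F [-0.73820919  1.11312262] -0.8431674935249234 yaw -0.23630718870214124 w 21.471898289397163 29.99990075826645
```

Request:
{"name": "drive_tool", "arguments": {
  "commands": [
    [[0,0,0],[0,0,0.15],-1],
    [[0,0,0],[0,0,0.3],-1],
    [[0,0,0],[0,0,0.45],-1],
    [[0,0,0],[0,0,0.6],-1],
    [[0,0,0],[0,0,0.75],-1],
    [[0,0,0],[0,0,0.75],-1]
  ]
}}

```text
clock: 22.05
position: [0.5889, 0.188, 0.1053]
ee_rot: [3.119, -0.37, -0.001]
force: [0.5, 0.2, -0.4]
width: 0.228
gripper_force: 30.0
```

```bash
python3 st.py
```

```text
22.05 rel [-0.14365523  0.00326954] z 0.10531195883491777 F [0.47176451 0.27338772] -0.35343006988044745 yaw -0.23619294768293164 w 20.950020526851006 29.999843537807465
```

Tip at about 47 mm and no resistance; continue in small steps.

Request:
{"name": "drive_tool", "arguments": {
  "commands": [
    [[0,0,0],[0,0,0.15],-1],
    [[0,0,0],[0,0,0.3],-1],
    [[0,0,0],[0,0,0.45],-1],
    [[0,0,0],[0,0,0.6],-1],
    [[0,0,0],[0,0,0.75],-1],
    [[0,0,0],[0,0,0.75],-1]
  ]
}}

```text
clock: 22.55
position: [0.5891, 0.1881, 0.0981]
ee_rot: [-3.12, 0.37, 0.0]
force: [-1.3, 0.5, -0.7]
width: 0.232
gripper_force: 30.0
```

```bash
python3 st.py
```

```text
22.55 rel [0.08470076 0.16255738] z 0.09805966786323846 F [-1.4109679   0.17495889] -0.7308709742752919 yaw -0.2362834212571838 w 21.32987155921044 30.000042021274567
```

Request:
{"name": "drive_tool", "arguments": {
  "commands": [
    [[0,0,0],[0,0,0.12],-1],
    [[0,0,0],[0,0,0.24],-1],
    [[0,0,0],[0,0,0.36],-1],
    [[0,0,0],[0,0,0.48],-1],
    [[0,0,0],[0,0,0.6],-1],
    [[0,0,0],[0,0,0.6],-1]
  ]
}}

```text
clock: 23.05
position: [0.5887, 0.1881, 0.0917]
ee_rot: [3.119, -0.37, -0.001]
force: [-1.4, 0.6, -0.7]
width: 0.233
gripper_force: 30.0
```

```bash
python3 st.py
```

```text
23.05 rel [-0.27421592  0.01621128] z 0.09170494140998021 F [-1.50879285  0.2196564 ] -0.6638546829772398 yaw -0.23610704204919888 w 21.457884913702255 29.999799728393555
```

Request:
{"name": "drive_tool", "arguments": {
  "commands": [
    [[0,0,0],[0,0,0.12],-1],
    [[0,0,0],[0,0,0.24],-1],
    [[0,0,0],[0,0,0.36],-1],
    [[0,0,0],[0,0,0.48],-1],
    [[0,0,0],[0,0,0.6],-1],
    [[0,0,0],[0,0,0.6],-1]
  ]
}}

```text
clock: 23.55
position: [0.589, 0.1881, 0.0859]
ee_rot: [3.12, -0.37, -0.0]
force: [-0.6, 0.3, -1.6]
width: 0.233
gripper_force: 30.0
```

```bash
python3 st.py
```

```text
23.55 rel [0.00887231 0.08969343] z 0.08590273112889774 F [-0.67909148  0.13358228] -1.5632687191853554 yaw -0.23627651823904341 w 21.437944450635044 29.99979704618454
```

Request:
{"name": "drive_tool", "arguments": {
  "commands": [
    [[0,0,0],[0,0,0.12],-1],
    [[0,0,0],[0,0,0.24],-1],
    [[0,0,0],[0,0,0.36],-1],
    [[0,0,0],[0,0,0.48],-1],
    [[0,0,0],[0,0,0.6],-1],
    [[0,0,0],[0,0,0.6],-1]
  ]
}}

```text
clock: 24.05
position: [0.589, 0.1881, 0.0799]
ee_rot: [3.12, -0.37, -0.0]
force: [-1.8, 0.8, -1.3]
width: 0.228
gripper_force: 30.0
```

```bash
python3 st.py
```

```text
24.05 rel [-0.04326746  0.04858074] z 0.07992231181283413 F [-1.96724529  0.30557908] -1.3367148255842103 yaw -0.23629312283140932 w 21.014168873902626 29.999788105487823
```

Request:
{"name": "drive_tool", "arguments": {
  "commands": [
    [[0,0,0],[0,0,0.15],-1],
    [[0,0,0],[0,0,0.3],-1],
    [[0,0,0],[0,0,0.45],-1],
    [[0,0,0],[0,0,0.6],-1],
    [[0,0,0],[0,0,0.75],-1],
    [[0,0,0],[0,0,0.9],-1],
    [[0,0,0],[0,0,1.0],-1],
    [[0,0,0],[0,0,1.0],-1]
  ],
  "newtons": 50
}}

```text
clock: 24.72
position: [0.5891, 0.188, 0.0699]
ee_rot: [3.12, -0.37, -0.0]
force: [-0.1, 1.1, -4.7]
width: 0.227
gripper_force: 50.0
```

```bash
python3 st.py
```

```text
24.7167 rel [0.11001684 0.02875392] z 0.06985128456834587 F [-0.37466416  1.0737547 ] -4.65006065408454 yaw -0.23630582339825285 w 20.925429442848536 49.998809695243835
```

Request:
{"name": "drive_tool", "arguments": {
  "commands": [
    [[0,0,0],[0,0,0.07],-1],
    [[0,0,0],[0,0,0.14],-1],
    [[0,0,0],[0,0,0.21],-1],
    [[0,0,0],[0,0,0.28],-1],
    [[0,0,0],[0,0,0.34],-1],
    [[0,0,0],[0,0,0.34],-1]
  ]
}}

```text
clock: 25.22
position: [0.5891, 0.1882, 0.0665]
ee_rot: [-3.12, 0.37, 0.0]
force: [0.4, 0.9, -2.6]
width: 0.226
gripper_force: 50.0
```

```bash
python3 st.py
```

```text
25.2167 rel [0.04931458 0.17101797] z 0.06647413434244294 F [0.1597736  0.92232602] -2.633404869408087 yaw -0.23624664068280424 w 20.831168964593925 49.99953031539917
```

Nearly home; press softly to feel the flange seat.

Request:
{"name": "drive_tool", "arguments": {
  "commands": [
    [[0,0,0],[0,0,0.05],-1],
    [[0,0,0],[0,0,0.1],-1],
    [[0,0,0],[0,0,0.15],-1],
    [[0,0,0],[0,0,0.15],-1]
  ]
}}

```text
clock: 25.55
position: [0.5893, 0.1882, 0.0663]
ee_rot: [-3.12, 0.37, -0.001]
force: [-3.8, -1.3, 10.7]
width: 0.226
gripper_force: 50.0
```

```bash
python3 st.py
```

```text
25.55 rel [0.21151476 0.24903619] z 0.06632025007191197 F [-3.38726685 -2.12461077] 10.740714276890468 yaw -0.2362588426168305 w 20.812674086388824 50.0027060508728
```

Request:
{"name": "drive_tool", "arguments": {
  "commands": [
    [[0,0,0],[0,0,-0.1],-1],
    [[0,0,0],[0,0,-0.1],-0.2],
    [[0,0,0],[0,0,-0.1],-0.2],
    [[0,0,0],[0,0,-0.1],-0.2],
    [[0,0,0],[0,0,-0.1],-0.2],
    [[0,0,0],[0,0,-0.1],-0.2],
    [[0,0,0],[0,0,-1.5],-0.2],
    [[0,0,0],[0,0,-4],-0.2],
    [[0,0,0],[-2,0,-8],-0.2],
    [[0,0,0],[-4,0,-10],-0.2],
    [[0,0,0],[-6,0,-10],-0.2],
    [[0,0,0],[-6,0,-10],-0.2],
    [[0,0,0],[-6,0,-10],-0.2]
  ]
}}

```text
clock: 26.63
position: [0.5302, 0.2025, 0.1659]
ee_rot: [-3.12, 0.368, -0.001]
force: [0.1, 0.6, 0.7]
width: 0.399
gripper_force: 0.0
```

```bash
python3 st.py; python3 - <<'E'
from h import *
c=cams.camera_info("wrist");im=cams.get_image("wrist");cv2.imwrite("pics/w9.png",im);g=cv2.cvtColor(im,cv2.COLOR_BGR2GRAY)
K=c["camera_matrix"]
def pr(X):
  q=c["R"]@np.array(X)+c["t"];p=K@q;return p[:2]/p[2],376*.011/q[2]
q,r=pr([*B,.091]);f,_=pr([*B,.062]);print("pred knob top",q,r,"flange",f,_*14/11)
x,y=int(q[0])-45,int(q[1])-45
h=cv2.HoughCircles(cv2.medianBlur(g[y:y+90,x:x+90],3),cv2.HOUGH_GRADIENT,1,8,param1=80,param2=12,minRadius=12,maxRadius=28)
print(None if h is None else [(a[0]+x,a[1]+y,a[2]) for a in h[0][:4]])
m=((g>95)&(g<170)).astype(np.uint8)[y:y+90,x:x+90]
n,l,st,ce=cv2.connectedComponentsWithStats(m)
print([(st[k][:].tolist(),ce[k]+[x,y]) for k in range(1,n) if st[k,4]>150])
m=(g>190).astype(np.uint8);n,l,st,ce=cv2.connectedComponentsWithStats(m)
for k in range(1,n):
  if st[k,4]>3000:
    cnt=cv2.findContours((l==k).astype(np.uint8),0,2)[0][0];rr=cv2.minAreaRect(cnt);b=cv2.boxPoints(rr);print([rel(ray("",*p,.058,c)).round(1) for p in b])
E
```

```text
26.6333 rel [-60.56941246   0.13293505] z 0.16588072862655892 F [-0.06278478  0.55627069] 0.7055324399240379 yaw -0.23480944973921847 w 36.71583412296728 0.0
pred knob top [284.0753379  122.56380659] 18.152553181510008 flange [283.99963818 119.70159963] 20.58741865859401
[(np.float32(284.5), np.float32(119.5), np.float32(20.2))]
[([25, 22, 41, 42, 1164], array([284.13917526, 119.78865979]))]
[array([ 73.3, 137.6]), array([82.8, 85.6]), array([48.4, 81. ]), array([ 38.1, 135.1])]
[array([52.1, 43.2]), array([ 52.5, -42.7]), array([-47.7, -48.1]), array([-48.1,  47.6])]
```

```bash
python3 -c "
from cell import job
print(job.sign_off())"
```

```text
the job is handed in; nothing more can be done
None
```

The stack is squared against all three posts. The tie pin is through all three plates, past the catch, with its flange on the cover, and the job is handed in at about 27 s; the sign-off returned no verdict. The sideways push peaked at about 12 N as read at the end of each step, the nest's slip itself was not measured, and the arm never went near the drift or the other things.

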